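# Sort unpacked guitar hardware into its stock trays

## Task

Five guitar parts have just been unpacked onto the bench: two pickups, two bridges and a control knob. Put each into the tray whose narrow stock bay already holds parts of its kind, whatever their colour, one part to each of the tray's two larger, empty bays (either will do), laid flat and right way up on the bay's floor, set down gently, not dropped. Leave the yellow glue bottle and the screwdriver where they are.

Things in the scene. Friction and masses are not known exactly. Their poses are not given: they have to be found in the camera images.
- pickup_nickel: Silver (nickel) covered guitar pickup, an oblong metal block 70 by 38 mm, 19 mm high, flat underneath, with thin brass mounting tabs at the bottom of both ends that bring the length to 82 (2 thick, 14 wide); six screw heads in a row on top. Loose, about 140 g. Origin at the centre of the underside, x along its length, z up; it is gripped across its 38 mm width (y).
- pickup_gold: Gold covered guitar pickup, an oblong metal block 70 by 38 mm, 19 mm high, flat underneath, with thin brass mounting tabs at the bottom of both ends that bring the length to 82 (2 thick, 14 wide); six screw heads in a row on top. Loose, about 140 g. Origin at the centre of the underside, x along its length, z up; it is gripped across its 38 mm width (y).
- bridge_nickel: Silver (nickel) electric guitar bridge, a slim metal bar 88 mm long, 14 wide at its two round ends and 12 wide between, 9 high, 12 over the six small saddles in a row on top. Loose, about 70 g. Origin at the centre of the underside, x along its length, z up; it is gripped across its width (y).
- bridge_gold: Gold electric guitar bridge, a slim metal bar 88 mm long, 14 wide at its two round ends and 12 wide between, 9 high, 12 over the six small saddles in a row on top. Loose, about 70 g. Origin at the centre of the underside, x along its length, z up; it is gripped across its width (y).
- knob_amber: Orange-amber control knob, a round cylinder 25 mm in diameter and 17 mm high standing on its flat underside, with a brass disc and a white pointer line on top. Loose, about 15 g. Origin at the centre of the underside, z up.
- tray_pickups: Blue plastic tray for pickups; two black pickups lie in its stock bay. Fixed, 162 (x) by 198 (y), 32 high (mm), walls and floor 4; origin under its centre. Dividers 4 thick, tops 16 above the origin: one at x = +33 walls off the stock bay (+x side; stock fixed, tops 24 at most), one at y = 0 makes two empty bays 108 (x) by 93 (y), centres x = -23, y = +-48.5.
- tray_bridges: Green plastic tray for bridges; two black bridges lie in its stock bay. Fixed, 162 (x) by 198 (y), 32 high (mm), walls and floor 4; origin under its centre. Dividers 4 thick, tops 16 above the origin: one at x = +33 walls off the stock bay (+x side; stock fixed, tops 24 at most), one at y = 0 makes two empty bays 108 (x) by 93 (y), centres x = -23, y = +-48.5.
- tray_knobs: Red plastic tray for knobs; three black knobs in its stock bay (use either empty bay). Fixed, 162 (x) by 198 (y), 32 high (mm), walls and floor 4; origin under its centre. Dividers 4 thick, tops 16 above the origin: one at x = +33 walls off the stock bay (+x side; stock fixed, tops 24 at most), one at y = 0 makes two empty bays 108 (x) by 93 (y), centres x = -23, y = +-48.5.
- glue_bottle: Bystander: standing yellow glue bottle with an orange cap, 56 mm in diameter, 110 mm high, loose; origin at the centre of its underside.
- screwdriver: Bystander: screwdriver with a red handle lying on the bench, about 150 mm long and up to 27 mm thick, loose; origin near the middle of its length on its underside.
Mind the look-alikes: they are no part of the job. Of the things shaped like the pickup_nickel, the silver one is meant. Of the things shaped like the bridge_gold, the gold one is meant.

How it is judged:
At the end, for the whole second after the job is handed in: The two pickups lie one in each of the two larger bays of the pickup tray, the bridges likewise in the bridge tray, the knob in either larger bay of the knob tray; each flat on the bay floor (height within 5 mm, right way up, tilt under 0.12 rad) and at rest (under 20 mm/s) (x of pickup_nickel in the frame of tray_pickups between -0.075 and 0.029 m and z of pickup_nickel in the frame of tray_pickups between 0.001 and 0.009 m and angle between each of pickup_nickel, pickup_gold, bridge_nickel, bridge_gold, knob_amber's own z axis and vertical below 0.12 rad and linear speed of each of pickup_nickel, pickup_gold, bridge_nickel, bridge_gold, knob_amber below 0.02 m/s and x of pickup_gold in the frame of tray_pickups between -0.075 and 0.029 m and z of pickup_gold in the frame of tray_pickups between 0.001 and 0.009 m and x of bridge_nickel in the frame of tray_bridges between -0.075 and 0.029 m and z of bridge_nickel in the frame of tray_bridges between 0.001 and 0.009 m and x of bridge_gold in the frame of tray_bridges between -0.075 and 0.029 m and z of bridge_gold in the frame of tray_bridges between 0.001 and 0.009 m and x of knob_amber in the frame of tray_knobs between -0.075 and 0.029 m and z of knob_amber in the frame of tray_knobs between 0.001 and 0.009 m and ((y of pickup_nickel in the frame of tray_pickups between 0.004 and 0.093 m and y of pickup_gold in the frame of tray_pickups between -0.093 and -0.004 m) or (y of pickup_nickel in the frame of tray_pickups between -0.093 and -0.004 m and y of pickup_gold in the frame of tray_pickups between 0.004 and 0.093 m)) and ((y of bridge_nickel in the frame of tray_bridges between 0.004 and 0.093 m and y of bridge_gold in the frame of tray_bridges between -0.093 and -0.004 m) or (y of bridge_nickel in the frame of tray_bridges between -0.093 and -0.004 m and y of bridge_gold in the frame of tray_bridges between 0.004 and 0.093 m)) and (y of knob_amber in the frame of tray_knobs between 0.004 and 0.093 m or y of knob_amber in the frame of tray_knobs between -0.093 and -0.004 m)); the robot touches nothing.
It fails at once if a part is dropped or slammed into its tray: it moves faster than 0.6 m/s within about 2 cm of the tray's floor ((x of pickup_nickel in the frame of tray_pickups between -0.08 and 0.08 m and y of pickup_nickel in the frame of tray_pickups between -0.1 and 0.1 m and z of pickup_nickel in the frame of tray_pickups below 0.025 m and linear speed of pickup_nickel above 0.6 m/s) or (x of pickup_gold in the frame of tray_pickups between -0.08 and 0.08 m and y of pickup_gold in the frame of tray_pickups between -0.1 and 0.1 m and z of pickup_gold in the frame of tray_pickups below 0.025 m and linear speed of pickup_gold above 0.6 m/s) or (x of bridge_nickel in the frame of tray_bridges between -0.08 and 0.08 m and y of bridge_nickel in the frame of tray_bridges between -0.1 and 0.1 m and z of bridge_nickel in the frame of tray_bridges below 0.025 m and linear speed of bridge_nickel above 0.6 m/s) or (x of bridge_gold in the frame of tray_bridges between -0.08 and 0.08 m and y of bridge_gold in the frame of tray_bridges between -0.1 and 0.1 m and z of bridge_gold in the frame of tray_bridges below 0.025 m and linear speed of bridge_gold above 0.6 m/s) or (x of knob_amber in the frame of tray_knobs between -0.08 and 0.08 m and y of knob_amber in the frame of tray_knobs between -0.1 and 0.1 m and z of knob_amber in the frame of tray_knobs below 0.025 m and linear speed of knob_amber above 0.6 m/s)).
It fails at once if the glue bottle or the screwdriver is moved by more than 30 mm or the bottle tipped over (distance of any of glue_bottle, screwdriver from where it was at the start of the episode above 0.03 m or angle between glue_bottle's own z axis and vertical above 0.3 rad).
It also fails if it takes over 131 s, if anything falls off the work surface, if the arm or the gripper's body presses on something with over 40 N, if the wrist force passes 120 N, or if a joint passes its speed limit or range.

## Robot

A 6-joint arm with a two-finger parallel gripper is mounted at the origin on the work surface. World frame = base frame: x ahead of the robot, y to its left, z up, the work surface at z = 0. Lengths are in m, angles in rad, forces in N, time in s.
With the tool pointing down it reaches from about 0.275 to 0.825 m from the base axis. Payload 4.9 kg.
Tool frame: the origin (TCP) lies midway between the tips of the shut fingers; the grasp point (between the pads) lies 19 mm behind it (grip_point_offset is the distance from the TCP to the grasp point, in m); z points along the fingers, x is the direction in which the jaws open and shut, and the axes are right-handed (so a half turn about z gives the same grasp; the last joint's range is limited). The gripper opens to 85 mm and grips with 20 to 120 N. Pads are 22 mm wide; open, the fingers measure 114 mm over their backs; the gripper's body (76 mm by 85 mm) begins 54 mm behind the grasp point. The pads swing forward as they close: fully open they stand 13 mm farther back than shut.
Start: joints at [-1.275, 0.326, -0.193, 1.052, 0, 1.437], TCP at [0.229, -0.5, 0.231] pointing down, gripper open.
Joint ranges: [-2.65, 2.65], [-0.97, 1.79], [-1.3, 1.35], [-1.93, 2.1], [-1.47, 1.37], [-3.14, 3.14]. Speed limits (rad/s): [2.57, 2.57, 3.14, 3.14, 3.14, 3.14].

## Interface

Orientations are given as a rotation vector (axis times angle).
In Python, from cell import * gives the robot as it stands. Calls block until the motion is done:
- movep(position, orientation): joint-space move of the TCP to a pose.
- move_l(position, velocity=0.15, rot=None, until_force=None): straight line of the TCP; rot=None keeps the orientation; velocity is the mean speed in m/s. With until_force (N) it stops when the force on the tool has changed by that much, and returns True; else False.
- set_joints(angles): joint-space move.
- let_go() and grab(newtons=None): open the fingers fully, or close them until they stop; newtons is the grip in N (None keeps the last).
- sleep(seconds).
- ik(position, orientation): joint angles nearest the present ones, or None.
- get_state(): the state.
- grab_frame(name): name is "scene" or "top"; returns a dict with "img" (480x640x3 uint8, red, green, blue), "fx", "fy", "cx", "cy" (pixels), "cam_to_world" (4x4, takes a point from camera to world coordinates). Camera axes: x right, y down, z forward; pixel columns grow to the right and rows downward; lengths in m; the calibration is good to about 2 mm. A picture is of the moment at which its call begins. There is no depth.
A pose or a line that the arm cannot do raises MotionError and nothing moves.
- sign_off(): hands the job in, once; it reports no verdict.
Trained networks look in the newest picture that a camera, given by its name, has taken for a name from the list of things; names that differ only in an ending like _2 or _b are one class to them, and where a whole thing is asked for, a point or a joint stands for the part that bears it (a point fixed in the world has none). Each returns a list of dicts, best first, with "score" (0 to 1); they miss things now and then, are a little off and sometimes report something else, mostly with a low value. They report only what shows in the picture. A call takes as long as a camera call. They do not tell look-alikes from the thing itself.
- spot_in(camera, name): "centre" ([column, row] in pixels, amid what is visible of it).
- silhouettes(camera, name): "mask" (480x640 bool, what is visible of it) and "centre" ([column, row] in pixels, amid what is visible of it).
- tip_of(camera, name): "centre" ([column, row] in pixels: a listed point, or the origin of a listed thing).
The state is a dict: "clock": time; "q": joint angles; "joint_velocities": joint speeds; "tau": joint torques, N m; "position": TCP position; "eef_rot": TCP orientation; "contact_force": force on the tool from outside, world axes, zero at the start; "wrist_torque": the same for the moment, N m; "finger_gap": opening from 0.0 (shut) to 1.0 (fully open).
Only numpy, scipy, OpenCV 4.12 (cv2) and the standard library are available. Lean on these libraries where they do the work, as an engineer would, in place of code of your own. Each camera call takes 0.05 s, during which the arm holds its last target. There are 200 camera calls.

## Working session

There is one attempt and no reset: what is moved stays moved. The work goes in short steps, each a Python script; the robot and the scene stay as the last script left them, time stands still between calls to the robot, and variables do not carry over. Pictures are saved under pics/ and viewed, about 12 in all and at most 16, crops included, and the job is handed in when it is done.

```bash
ls; mkdir -p pics; python3 - <<'E'
from cell import *
import cv2
for n in ("top","scene"):
    f=grab_frame(n); cv2.imwrite(f"pics/{n}0.png",f["img"][:,:,::-1])
    print(n,f["fx"],f["cx"],f["cy"],f["cam_to_world"])
    for t in ["pickup_nickel","pickup_gold","bridge_nickel","bridge_gold","knob_amber","tray_pickups","tray_bridges","tray_knobs","glue_bottle","screwdriver"]:
        print(t,[(round(d["score"],2),[int(v) for v in d["centre"]]) for d in silhouettes(n,t)])
print(get_state()["clock"])
E
```

```text
pics
top 524.4070997569642 308.62075509442934 236.03679977098346 [[-2.16382492e-02 -9.96574124e-01  7.98235691e-02  3.76993897e-01]
 [-9.99588492e-01  2.30692607e-02  1.70486405e-02 -2.89666030e-04]
 [-1.88317047e-02 -7.94218184e-02 -9.96663204e-01  1.31258795e+00]
 [ 0.00000000e+00  0.00000000e+00  0.00000000e+00  1.00000000e+00]]
pickup_nickel [(0.91, [177, 279]), (0.88, [274, 276]), (0.65, [270, 233])]
pickup_gold [(0.87, [361, 225])]
bridge_nickel [(0.58, [321, 252])]
bridge_gold [(0.73, [233, 275]), (0.61, [218, 329]), (0.46, [168, 342])]
knob_amber [(0.4, [406, 270])]
tray_pickups [(0.69, [167, 207])]
tray_bridges [(0.59, [314, 153])]
tray_knobs [(0.55, [470, 195])]
glue_bottle [(0.55, [220, 137])]
screwdriver [(0.64, [417, 137])]
scene 437.2529538249402 314.7743784529244 236.20673890698896 [[-0.78582879  0.51539637 -0.34181821  0.84424287]
 [ 0.61840111  0.64832781 -0.44412963  0.41953119]
 [-0.00729255 -0.5603906  -0.82819635  0.84362074]
 [ 0.          0.          0.          1.        ]]
pickup_nickel [(0.97, [355, 281]), (0.73, [473, 329]), (0.67, [392, 249])]
pickup_gold [(0.61, [293, 217])]
bridge_nickel [(0.79, [336, 229])]
bridge_gold [(0.78, [536, 298]), (0.65, [423, 289]), (0.51, [475, 260])]
knob_amber [(0.57, [303, 166]), (0.2, [356, 280])]
tray_pickups [(0.68, [417, 393]), (0.39, [423, 286])]
tray_bridges []
tray_knobs [(0.67, [213, 165])]
glue_bottle [(0.62, [304, 385]), (0.21, [295, 216]), (0.17, [304, 167])]
screwdriver [(0.9, [178, 223])]
1.1
```

View pics/top0.png

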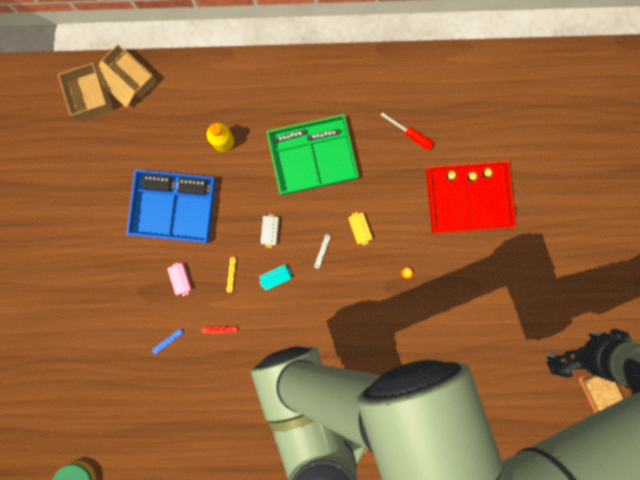

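```bash
python3 -c "
import cv2
i=cv2.imread('pics/top0.png')[195:375,130:440]
cv2.imwrite('pics/crop0.png',cv2.resize(i,None,fx=2.58,fy=2.58,interpolation=cv2.INTER_CUBIC))"
```

```text
(no output)
```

View pics/crop0.png

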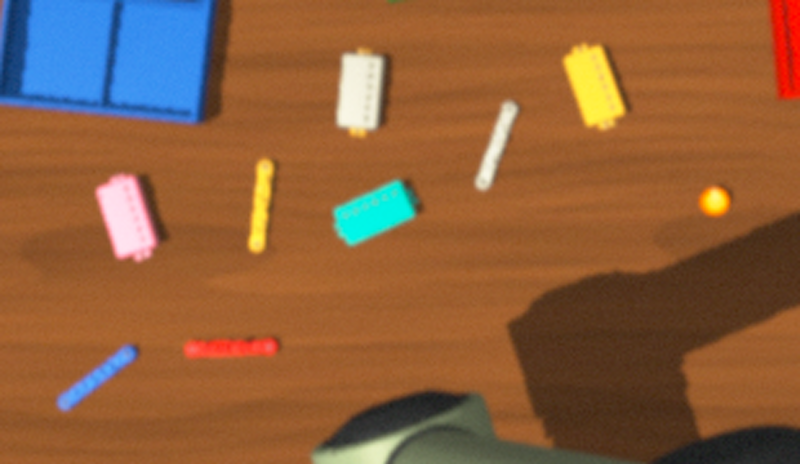

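View pics/scene0.png

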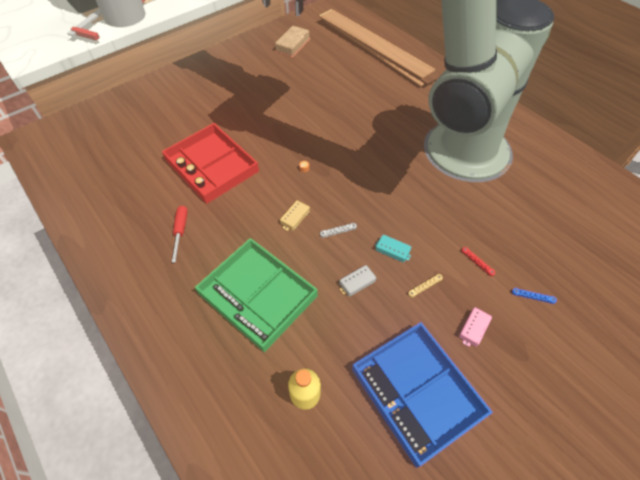

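Candidates in the top view:
- **Pickup shapes:** silver (270,231), gold (361,228), pink (178,279) and teal (275,277).
- **Bridge shapes:** gold (232,275), nickel (322,252), red (219,329) and blue (168,342).
- **Knob:** (407,272).

The crop confirms the choices: silver (270,231) and gold (361,228) pickups, gold (232,275) and nickel (322,252) bridges, and the knob. Pink, teal, red and blue are decoys. Stock bays are on the image-up side of each tray: blue (172,205), green (314,153), red (470,197).

Next I fit poses by matching projected boxes to the masks in both cameras.

```bash
cat > fit.py <<'E'
from cell import *
import cv2, numpy as np, json
from scipy.optimize import minimize
DIM={"pickup_nickel":(.072,.038,.019),"pickup_gold":(.072,.038,.019),"bridge_nickel":(.088,.013,.010),
"bridge_gold":(.088,.013,.010),"knob_amber":(.025,.025,.017),"tray_pickups":(.162,.198,.032),
"tray_bridges":(.162,.198,.032),"tray_knobs":(.162,.198,.032)}
def proj(f,P):
    M=np.linalg.inv(f["cam_to_world"]); c=P@M[:3,:3].T+M[:3,3]
    return np.c_[f["fx"]*c[:,0]/c[:,2]+f["cx"],f["fy"]*c[:,1]/c[:,2]+f["cy"]]
def ground(f,px,z):
    M=np.array(f["cam_to_world"]); d=M[:3,:3]@[(px[0]-f["cx"])/f["fx"],(px[1]-f["cy"])/f["fy"],1]
    return (M[:3,3]+d*(z-M[2,3])/d[2])[:2]
def solid(name,x,y,a,z0=0):
    l,w,h=DIM[name]
    if name[0]=="k": t=np.linspace(0,2*np.pi,24); b=np.c_[np.cos(t),np.sin(t)]*l/2
    else: b=np.array([[1,1],[1,-1],[-1,-1],[-1,1]])*[l/2,w/2]
    b=b@np.array([[np.cos(a),np.sin(a)],[-np.sin(a),np.cos(a)]])+[x,y]
    return np.r_[np.c_[b,np.full(len(b),z0)],np.c_[b,np.full(len(b),z0+h)]]
S=6
def fit(name,views,x0,z0=0):
    "views: list of (frame, mask); pose that best overlaps the masks"
    rois=[]
    for f,m in views:
        x,y,w,h=cv2.boundingRect(m.astype(np.uint8)); o=np.array([x-12,y-12])
        big=cv2.resize(cv2.copyMakeBorder(m.astype(np.uint8)*255,20,20,20,20,cv2.BORDER_CONSTANT)[y+8:y+h+32,x+8:x+w+32],None,fx=S,fy=S,interpolation=cv2.INTER_LINEAR)>127
        rois.append((f,o,big))
    def cost(p):
        c=0
        for f,o,big in rois:
            h=cv2.convexHull(((proj(f,solid(name,*p,z0))-o+.5)*S).astype(np.float32))
            r=np.zeros(big.shape,np.uint8); cv2.fillConvexPoly(r,(h*16).astype(np.int32),1,shift=4); r=r>0
            c+=1-(r&big).sum()/(r|big).sum()
        return c/len(rois)
    best=min((minimize(cost,[x0[0],x0[1],a],method="Nelder-Mead",options=dict(initial_simplex=np.array([x0[0],x0[1],a])+np.array([[0,0,0],[.012,0,0],[0,.012,0],[0,0,.3]]))) for a in x0[2:]),key=lambda r:r.fun)
    return best.x,1-best.fun
def near(cam,name,px):
    c=[d for d in silhouettes(cam,name) if np.hypot(*(np.array(d["centre"])-px))<14]
    return c[0]["mask"] if c else None
E
cat > a.py <<'E'
from fit import *
PX={"pickup_nickel":((270,231),(357,281)),"pickup_gold":((361,228),(294,216)),"bridge_nickel":((322,252),(338,230)),
"bridge_gold":((232,275),(426,286)),"knob_amber":((407,272),(304,166)),"tray_pickups":((172,205),(420,393)),
"tray_bridges":((314,153),(256,293)),"tray_knobs":((470,197),(210,163))}
F={n:grab_frame(n) for n in ("top","scene")}; out={}
HUE={"tray_pickups":(100,125),"tray_bridges":(45,80),"tray_knobs":(-6,6)}
for n,(pt,ps) in PX.items():
    V=[]
    for c,p in (("top",pt),("scene",ps)):
        if n[:4]=="tray":
            h=cv2.cvtColor(F[c]["img"],cv2.COLOR_RGB2HSV).astype(int); hh=(h[...,0]+90)%180-90 if n=="tray_knobs" else h[...,0]
            m=((hh>=HUE[n][0])&(hh<=HUE[n][1])&(h[...,1]>150)&(h[...,2]>50)).astype(np.uint8)
            k,l,s,ce=cv2.connectedComponentsWithStats(m); i=min((i for i in range(1,k) if s[i,4]>1000),key=lambda i:np.hypot(*(ce[i]-p)))
            q=cv2.convexHull(np.argwhere(l==i)[:,::-1].astype(np.int32)); m=cv2.fillConvexPoly(np.zeros_like(m),q,1)>0
        else: m=near(c,n,p)
        V.append((F[c],m)); 
    x0=[*ground(F["top"],pt,.01)]+list(np.arange(0,np.pi,.5) if n[:4]!="tray" else [-.2,0,.2])
    r={}
    for lab,v in (("both",V),("top",V[:1]),("scene",V[1:])):
        v=[k for k in v if k[1] is not None]
        if v: p,s=fit(n,v,x0); r[lab]=p; print(n,lab,np.round(p,4),round(s,3))
    out[n]=list(r["both"])
json.dump(out,open("poses.json","w"))
for c,f in F.items():
    im=cv2.resize(f["img"][:,:,::-1],None,fx=3,fy=3)
    for n,p in out.items():
        q=(proj(f,solid(n,*p))+.5)*3
        k=len(q)//2
        for b in (q[:k],q[k:]): cv2.polylines(im,[b.astype(np.int32)],True,(255,255,255) if b is q else (255,0,255),1)
    cv2.imwrite(f"pics/fit_{c}.png",cv2.resize(im[300:950,330:1600] if c=="top" else im[330:1420,430:1750],None,fx=.6,fy=.55,interpolation=cv2.INTER_AREA))
print(get_state()["clock"])
E
python3 a.py
```

```text
pickup_nickel both [0.4986 0.1193 3.0707] 0.89
pickup_nickel top [ 0.4962  0.1202 -0.0761] 0.896
pickup_nickel scene [0.5013 0.1187 3.0601] 0.923
pickup_gold both [ 0.5    -0.1056  0.3009] 0.878
pickup_gold top [ 0.4973 -0.1042  0.3299] 0.882
pickup_gold scene [ 0.5021 -0.1057  3.4628] 0.919
bridge_nickel both [ 0.4432 -0.0101  2.781 ] 0.821
bridge_nickel top [ 0.4425 -0.0099  2.771 ] 0.898
bridge_nickel scene [ 0.4452 -0.0103  2.7917] 0.767
bridge_gold both [0.3907 0.218  3.0161] 0.841
bridge_gold top [0.3896 0.2182 3.0224] 0.845
bridge_gold scene [ 0.3923  0.2177 -0.1264] 0.848
knob_amber both [ 0.3858 -0.2183  3.1897] 0.726
knob_amber top [ 0.3845 -0.2163  1.1493] 0.756
knob_amber scene [ 0.3866 -0.2199  2.3483] 0.729
tray_pickups both [ 0.565   0.3632 -0.1187] 0.886
tray_pickups top [ 0.565   0.3639 -0.1189] 0.978
tray_pickups scene [ 0.565   0.3607 -0.124 ] 0.8Traceback (most recent call last):
  File "a.py", line 13, in <module>
    k,l,s,ce=cv2.connectedComponentsWithStats(m); i=min((i for i in range(1,k) if s[i,4]>1000),key=lambda i:np.hypot(*(ce[i]-p)))
                                                    ~~~^^^^^^^^^^^^^^^^^^^^^^^^^^^^^^^^^^^^^^^^^^^^^^^^^^^^^^^^^^^^^^^^^^^^^^^^^^
ValueError: min() iterable argument is empty
```

```bash
python3 - <<'E'
s=open('a.py').read()
s=s.replace("(100,125)","(98,130)").replace("(45,80)","(45,88)").replace("(-6,6)","(-6,4)").replace("(h[...,1]>150)&(h[...,2]>50)","(h[...,1]>130)&(h[...,2]>30)")
a=s.index("            k,l,s,ce"); b=s.index("            q=cv2")
s=s[:a]+"            m=cv2.morphologyEx(m,cv2.MORPH_OPEN,np.ones((3,3),np.uint8)); yy,xx=np.indices(m.shape); l=m*(np.hypot(xx-p[0],yy-p[1])<82); i=1\n"+s[b:]
open('a.py','w').write(s)
E
python3 a.py | grep -E "tray|^[0-9]"
```

```text
tray_pickups both [ 0.5646  0.3632 -0.1186] 0.973
tray_pickups top [ 0.5648  0.3639 -0.1168] 0.982
tray_pickups scene [ 0.5627  0.3627 -0.1236] 0.97Traceback (most recent call last):
  File "a.py", line 14, in <module>
    q=cv2.convexHull(np.argwhere(l==i)[:,::-1].astype(np.int32)); m=cv2.fillConvexPoly(np.zeros_like(m),q,1)>0
                                                                    ~~~~~~~~~~~~~~~~~~^^^^^^^^^^^^^^^^^^^^^^
cv2.error: OpenCV(4.12.0) /io/opencv/modules/imgproc/src/drawing.cpp:2404: error: (-215:Assertion failed) points.checkVector(2, CV_32S) >= 0 in function 'fillConvexPoly'
```

```bash
python3 - <<'E'
import cv2
for n,ps in (("top0",[(300,165),(328,160),(345,180)]),("scene0",[(240,275),(285,290)])):
    h=cv2.cvtColor(cv2.imread(f"pics/{n}.png"),cv2.COLOR_BGR2HSV)
    for p in ps: print(n,p,h[p[1],p[0]])
E
grep -n HUE a.py
```

```text
top0 (300, 165) [ 69 224 221]
top0 (328, 160) [ 68 209 223]
top0 (345, 180) [ 63 180 142]
scene0 (240, 275) [ 66 118 193]
scene0 (285, 290) [ 66 116 193]
6:HUE={"tray_pickups":(98,130),"tray_bridges":(45,88),"tray_knobs":(-6,4)}
12:            m=((hh>=HUE[n][0])&(hh<=HUE[n][1])&(h[...,1]>130)&(h[...,2]>30)).astype(np.uint8)
```

```bash
sed -i 's/h\[...,1\]>130/h[...,1]>(130 if n!="tray_bridges" else 80)/' a.py; python3 a.py | grep -E "tray|^[0-9]"
```

```text
tray_pickups both [ 0.5647  0.3634 -0.1194] 0.973
tray_pickups top [ 0.5648  0.3641 -0.1173] 0.982
tray_pickups scene [ 0.5627  0.3627 -0.1235] 0.971
tray_bridges both [0.6858 0.0088 0.1955] 0.981
tray_bridges top [0.6859 0.0091 0.191 ] 0.973
tray_bridges scene [0.6856 0.0088 0.1943] 0.989
tray_knobs both [ 0.5718 -0.3775  0.0544] 0.722
tray_knobs top [ 0.5717 -0.378   0.0458] 0.757
tray_knobs scene [ 0.5805 -0.3683  0.1832] 0.692
2.9
```

View pics/fit_top.png

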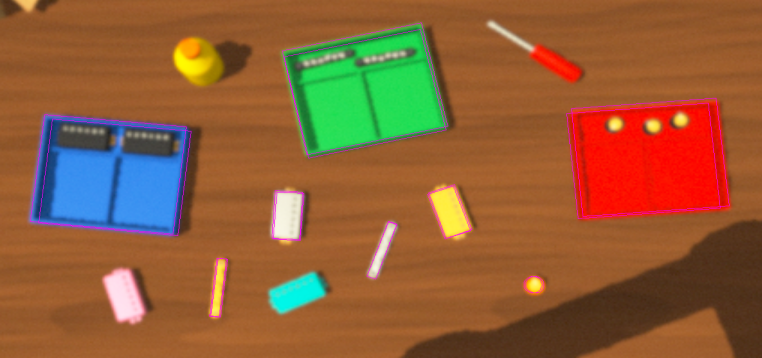

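View pics/fit_scene.png

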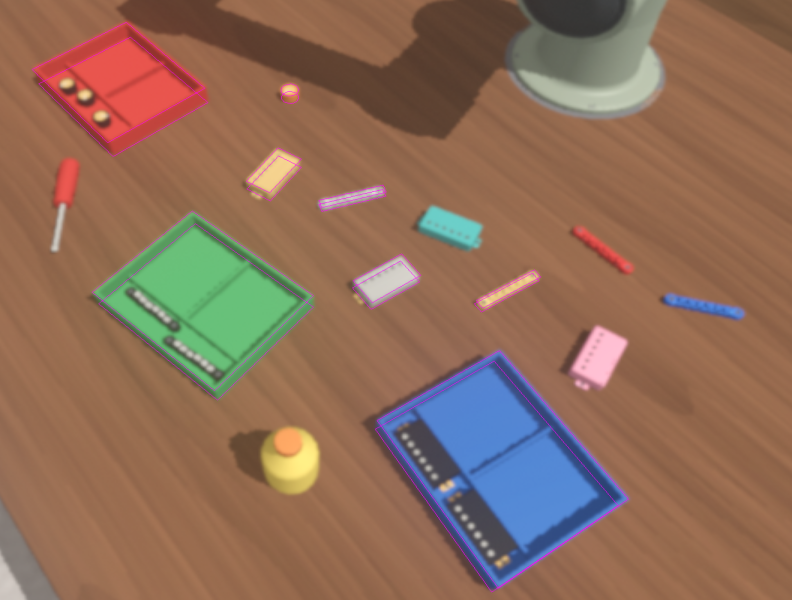

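Poses fit well in both views: the overlays sit on all parts and trays, decoys excluded. The open fingers measure 114 mm, more than either bay dimension. I'll therefore release with the jaws at about 38° to the tray's x axis, where they fit. First part: the knob, stopping to check after it.

```bash
cat > pp.py <<'E'
from fit import *
from scipy.spatial.transform import Rotation as R
P=json.load(open("poses.json"))
rv=lambda phi:(R.from_euler("z",phi)*R.from_euler("x",np.pi)).as_rotvec()
def best(pos,phis):
    q0=np.array(get_state()["q"]); c=[]
    for phi in phis:
        for k in (-1,0,1):
            q=ik([*pos],rv(phi+k*np.pi))
            if q is not None: c.append((np.abs(q[5])+.3*np.abs(np.array(q)-q0).max(),phi+k*np.pi))
    return min(c)[1]
def pick(n,z=.003,force=60):
    x,y,a=P[n]; phi=best((x,y,.15),[a+np.pi/2] if n[0]!="k" else np.arange(0,np.pi,.3))
    let_go() if get_state()["finger_gap"]<.95 else None
    movep([x,y,.13],rv(phi)); move_l([x,y,z+.025],.25)
    hit=move_l([x,y,z],.05,until_force=12); grab(force); g=get_state()["finger_gap"]
    move_l([x,y,.15],.25); s=get_state()
    print(n,"hit",hit,"gap",round(g,3),round(s["finger_gap"],3),"F",np.round(s["contact_force"],1),"t",round(s["clock"],1))
    return s["finger_gap"]
def place(n,tray,side,z=.003):
    tx,ty,ta=P[tray]; x,y=np.array([tx,ty])+R.from_euler("z",ta).as_matrix()[:2,:2]@[-.020,side*.046]
    phi=best((x,y,.15),[ta+.663,ta-.663])
    movep([x,y,.15],rv(phi)); move_l([x,y,z+.004+.02],.2)
    hit=move_l([x,y,z+.002],.03,until_force=4); zz=get_state()["position"][2]
    sleep(.2); let_go(); move_l([x,y,.15],.25); s=get_state()
    print(" placed hit",hit,"z",round(zz,4),"F",np.round(s["contact_force"],1),"t",round(s["clock"],1))
E
python3 - <<'E'
from pp import *
g=pick("knob_amber",force=30)
if g>.1: place("knob_amber","tray_knobs",1)
f=grab_frame("scene"); cv2.imwrite("pics/k.png",f["img"][90:330,100:420,::-1].repeat(2,0).repeat(2,1))
E
```

```text
knob_amber hit False gap 0.268 0.259 F [-1.  -0.6  0.3] t 6.7
 placed hit True z 0.0073 F [-0.6  0.5  0.1] t 10.5
```

View pics/k.png

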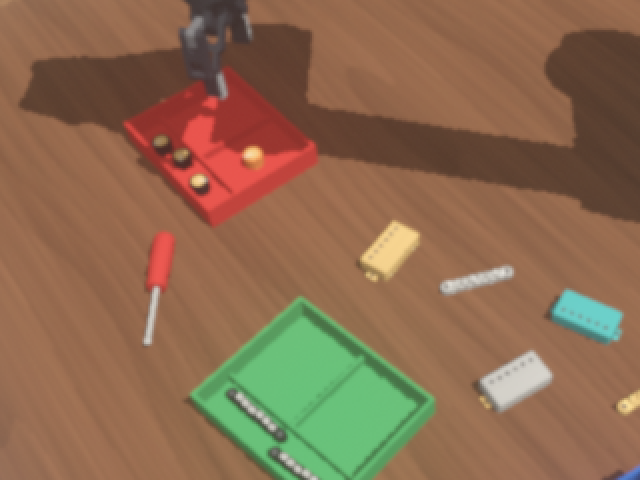

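The knob stands upright in the near (+y) bay of the red tray, at crop (253,157). The rest go next, with each grip checked against the gap I expect.

```bash
python3 - <<'E'
from pp import *
for n,tr,s,lo,hi in (("pickup_gold","tray_pickups",-1,.35,.5),("pickup_nickel","tray_pickups",1,.35,.5),("bridge_nickel","tray_bridges",-1,.08,.2),("bridge_gold","tray_bridges",1,.08,.2)):
    g=pick(n)
    if not lo<g<hi: print("bad grip"); break
    place(n,tr,s)
p=get_state()["position"]
for c in ("top","scene"):
    f=grab_frame(c); cv2.imwrite(f"pics/after_{c}.png",f["img"][:,:,::-1])
E
```

```text
pickup_gold hit False gap 0.432 0.43 F [ 0.6 -0.  -1.8] t 14.0
 placed hit True z 0.0076 F [-0.2  0.2 -0.3] t 18.4
pickup_nickel hit False gap 0.429 0.427 F [-0.6 -0.2 -1.4] t 21.7
 placed hit True z 0.0077 F [ 0.4 -0.4 -0.2] t 25.7
bridge_nickel hit False gap 0.114 0.109 F [-1.   0.1 -2.3] t 29.9
 placed hit True z 0.0073 F [-0.5  0.7 -0.3] t 33.9
bridge_gold hit False gap 0.112 0.112 F [ 0.2 -0.1 -1. ] t 37.9
 placed hit True z 0.0073 F [-0.1  0.2  0.1] t 42.2
```

View pics/after_scene.png

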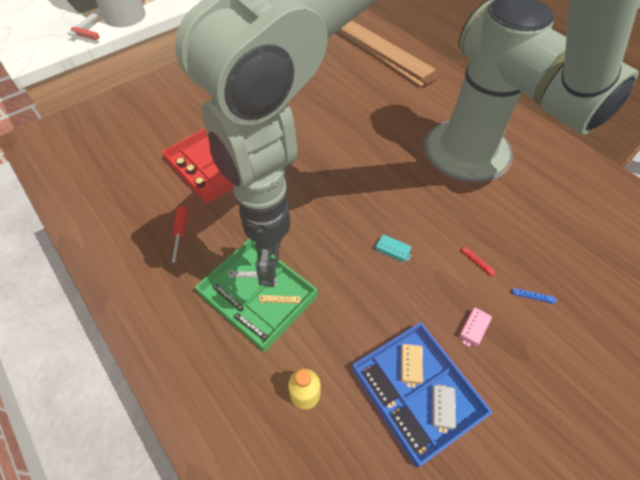

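All four are in place: gold pickup (412,365), nickel pickup (444,408), gold bridge (280,299), nickel bridge (245,273, partly hidden). I'll move the arm clear and verify.

```bash
python3 - <<'E'
from pp import *
set_joints([-1.275,.326,-.193,1.052,0,1.437]); sleep(.3)
ims=[]; F={c:grab_frame(c) for c in ("top","scene")}
for n,tr in (("pickup_nickel","pickups"),("pickup_gold","pickups"),("bridge_nickel","bridges"),("bridge_gold","bridges"),("knob_amber","knobs")):
    tx,ty,ta=P["tray_"+tr]
    V=[]
    for c in F:
        for d in silhouettes(c,n):
            g=R.from_euler("z",-ta).as_matrix()[:2,:2]@(ground(F[c],d["centre"],.012)-[tx,ty])
            if abs(g[0]+.023)<.054 and abs(g[1])<.097: print(n,c,round(d["score"],2),np.round(g,3))
o=lambda f,a,b,w,h,k:cv2.resize(f["img"][b:b+h,a:a+w,::-1],None,fx=k,fy=k,interpolation=cv2.INTER_CUBIC)
cv2.imwrite("pics/end_top.png",o(F["top"],120,100,400,150,2)); cv2.imwrite("pics/end_scene.png",o(F["scene"],150,110,360,360,1.65))
print(get_state()["clock"])
E
```

```text
pickup_nickel top 0.7 [-0.034  0.047]
pickup_nickel scene 0.77 [-0.015  0.048]
pickup_gold top 0.61 [-0.011 -0.049]
pickup_gold scene 0.61 [-0.021 -0.041]
bridge_nickel top 0.73 [-0.018 -0.043]
bridge_nickel scene 0.55 [-0.018 -0.046]
bridge_gold top 0.64 [-0.022  0.042]
bridge_gold scene 0.68 [-0.012  0.046]
knob_amber top 0.45 [-0.025  0.051]
45.6667
```

View pics/end_top.png

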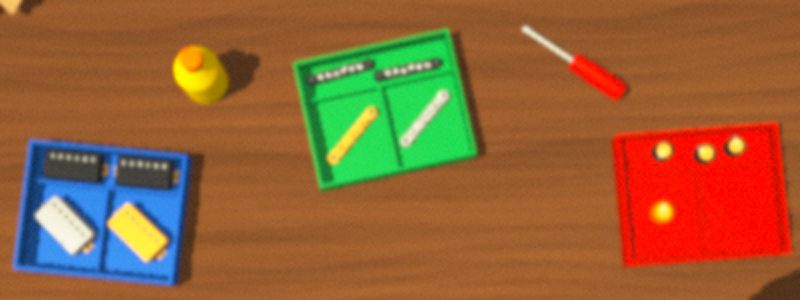

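View pics/end_scene.png

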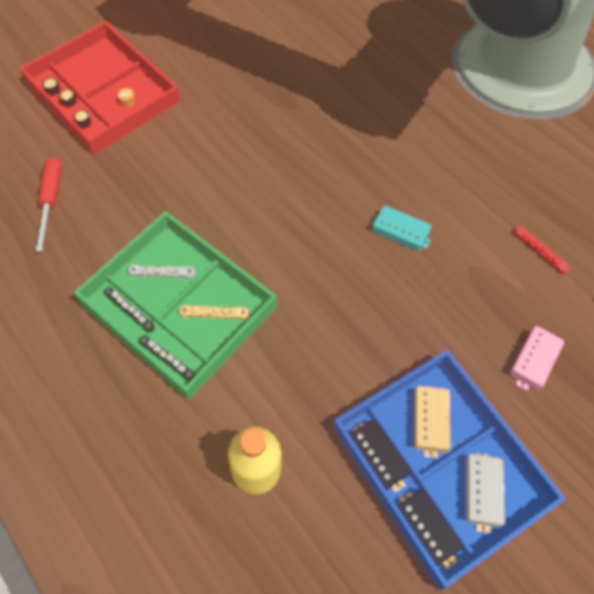

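Each of the five parts lies flat in its own bay, and the bottle (top crop 200,73) and screwdriver (575,63) are where they were. Handing in.

```bash
python3 -c "
from cell import *
sign_off()"
```

```text
the job is handed in; nothing more can be done
```

All five parts are in their trays and the job is handed in; my last camera check was at about 46 s on the robot's clock, against the 131 s limit. Each part was set down until a light contact force and released with the jaws diagonal to the bay.

- **Placement:** in the final pictures, the pickups are in the two larger bays of the blue tray and the bridges in those of the green tray. The knob is in a larger bay of the red tray. All five look flat and right way up.
- **Grips and set-down:** finger gaps were close to the part widths, and contact came at the expected floor height for every part.
- **Bystanders and decoys:** the glue bottle and screwdriver look unmoved, judged by eye from the pictures. The pink, teal, red and blue look-alikes were not picked up.

**Checks that failed or disagreed:**
- **Pickup positions:** the two cameras' mask centres differ by up to 19 mm along the tray for the nickel pickup, and about 13 mm for the gold one. Both are well inside their bays.
- **Knob:** the network found it only in the top view in the final check. I could see it in both.
- **Red tray fit:** its score was low (0.72), so I judged that fit from the overlay instead.

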